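Park the solder reels and soldering blocks in their fitted trays

ROBOT

A 6-joint arm with a two-finger parallel gripper is mounted at the origin on the work surface. World frame = base frame: x ahead of the robot, y to its left, z up, the work surface at z = 0. Lengths are in mm, angles in rad, forces in N, time in s.
With the tool pointing down it reaches from about 400 to 925 mm from the base axis. Payload 3.4 kg.
Tool frame: the origin (TCP) lies between the finger pads; the fingertips stand 14 mm ahead of it and the grasp point (between the pads) lies 5 mm behind it; z points along the fingers, y is the line along which they close (so a half turn about z gives the same grasp; the last joint's range is limited). The gripper opens to 85 mm and grips with 20 to 120 N. Pads are 22 mm wide; open, the fingers measure 114 mm over their backs; the gripper's body (76 mm by 85 mm) begins 54 mm behind the grasp point. The pads swing forward as they close: fully open they stand 13 mm farther back than shut.
Start: joints at [-1.286, 0.307, 1.506, -0, 1.328, -0.073], TCP at [201.35, -538.6, 245.305] pointing down, gripper open.
Joint ranges: [-3.12, 3.12], [-1.05, 2.28], [0.14, 2.33], [-1.42, 4.57], [0.1, 2.73], [-2.68, 2.68]. Speed limits (rad/s): [2.57, 2.57, 3.14, 3.14, 3.14, 3.14].

INTERFACE

Orientations are given as a rotation vector (axis times angle).
In Python, from workcell import manip, readout, capture gives the robot as it stands. Calls block until the motion is done:
- manip.goto(position, orientation): joint-space move of the TCP to a pose.
- manip.line_to(position, frame=None, speed=150): straight line of the TCP; frame=None keeps the orientation; speed is the mean speed in mm/s.
- manip.move_j(angles): joint-space move.
- manip.move_gripper(opening, force=None): opening from 0.0 (shut) to 1.0 (fully open); force is the grip in N (None keeps the last); returns when the fingers have stopped.
- manip.hold(seconds).
- manip.solve_ik(position, orientation): joint angles nearest the present ones, or None.
- readout.read_state(): the state.
- capture(name): name is "scene" or "top"; returns a dict with "img" (384x512x3 uint8, blue, green, red), "mtx" (3x3 intrinsics, pixels), "k1" (the pictures are not rectified: a ray, as slopes to the right and down, at radius r is drawn at 1 + k1 r^2 times it, then the intrinsics apply), "rvec" (rotation vector, rad) and "tvec" (3), from world to camera coordinates, as OpenCV has them. Camera axes: x right, y down, z forward; pixel columns grow to the right and rows downward; lengths in mm; the calibration is good to about 2 mm. A picture is of the moment at which its call begins. There is no depth.
A pose or a line that the arm cannot do raises manip.MotionError and nothing moves.
- manip.close_job(): hands the job in; it is judged then, once.
The state is a dict: "clock": time; "joint_positions": joint angles; "joint_velocities": joint speeds; "tau": joint torques, N m; "tool_pos": TCP position; "tool_rot": TCP orientation; "wrist_force": force on the tool from outside, world axes, zero at the start; "moment": the same for the moment, N m; "gripper_width": opening from 0.0 (shut) to 1.0 (fully open); "finger_force": force on a finger pad.
Only numpy, scipy, OpenCV 4.12 (cv2) and the standard library are available. Lean on these libraries where they do the work, as an engineer would, in place of code of your own. Each camera call takes 0.05 s, during which the arm holds its last target. There are 200 camera calls.

TASK

Clear the soldering mat for the next batch: put the two solder reels and the two aluminium soldering blocks each into the low parking tray that fits its own shape and size, reels standing upright and blocks lying holes up, each flat on the tray's floor inside the lip. Leave the little cup of brass pins standing where it is.

Things in the scene. Friction and masses are not known exactly. Their poses are not given: they have to be found in the camera images.
- reel_large_mid (a point): upright large solder reel, white end flanges with silver solder wound nearly full between them, a plain cylinder 56 mm in diameter and 50 mm tall that can be gripped across its diameter anywhere up its side; mass about 0.4 kg. The point is its centre, half-way up (25 mm above its underside); z is its axis, up. It stands on the work surface at the start
- reel_small_mid (a point): upright small solder reel, white end flanges with silver solder wound nearly full between them, a plain cylinder 38 mm in diameter and 44 mm tall that can be gripped across its diameter anywhere up its side; mass about 0.15 kg. The point is its centre, half-way up (22 mm above its underside); z is its axis, up. It stands on the work surface at the start
- block_long_mid (a point): long grey aluminium soldering block, a solid bar 100 mm long (own x axis), 32 mm wide (y) and 46 mm tall (z, up), with a row of five small dark holes along its top; mass about 0.4 kg; either end is the same. The point is its centre, 23 mm above its underside. It lies on the work surface at the start with its long side within about 35 degrees of the world y direction
- block_short_mid (a point): short grey aluminium soldering block, a solid bar 58 mm long (own x axis), 32 mm wide (y) and 46 mm tall (z, up), with a row of two small dark holes along its top; mass about 0.24 kg; either end is the same. The point is its centre, 23 mm above its underside. It lies on the work surface at the start with its long side within about 35 degrees of the world y direction
- tray_round_large: large round parking tray (low grey lip, black floor), fixed, 82 mm across outside, with a flat floor 74 mm across and 2 mm thick inside a low lip whose top is 5 mm above the work surface. Origin: centre of its underside, on the work surface; z up. Made for the large reel, with 9 mm to spare all round
- tray_round_small: small round parking tray (low grey lip, black floor), fixed, 64 mm across outside, with a flat floor 56 mm across and 2 mm thick inside a low lip whose top is 5 mm above the work surface. Origin: centre of its underside, on the work surface; z up. Made for the small reel, with 9 mm to spare all round
- tray_long: long rectangular parking tray (low grey lip, black floor), fixed, 126 x 58 mm outside; flat floor 118 mm (own x) by 50 mm (own y), 2 mm thick, inside a low lip whose top is 5 mm above the work surface. Origin: centre of its underside, on the work surface; z up; its long side within about 35 degrees of the world y direction. Made for the long block, with 9 mm to spare all round
- tray_short: short rectangular parking tray (low grey lip, black floor), fixed, 84 x 58 mm outside; flat floor 76 mm (own x) by 50 mm (own y), 2 mm thick, inside a low lip whose top is 5 mm above the work surface. Origin: centre of its underside, on the work surface; z up; its long side within about 35 degrees of the world y direction. Made for the short block, with 9 mm to spare all round
- pin_cup_mid (a point): small grey cup of brass connector pins, 32 mm across its rim, cup 36 mm tall and pins to 46 mm, standing loose near the middle of the mat among the other things. A bystander: leave it standing where it is. The point is its centre, 18 mm above its underside

How it is judged (in metres and radians):
At the end, for the whole second after the job is handed in: Each reel stands upright and each block lies holes up, flat on the floor of its own tray inside the lip: centres within 12 mm (reels) or 14 mm (blocks), height within 2 mm, tilt under 3 degrees, blocks within 20 degrees of the tray's length; all released and at rest (horizontal distance between reel_large_mid and tray_round_large below 0.012 m and z of reel_large_mid in the frame of tray_round_large between 0.025 and 0.0288 m and angle between each of reel_large_mid, reel_small_mid, block_long_mid, block_short_mid's own z axis and vertical below 0.05 rad and linear speed of each of reel_large, reel_small, block_long, block_short below 0.02 m/s and horizontal distance between reel_small_mid and tray_round_small below 0.012 m and z of reel_small_mid in the frame of tray_round_small between 0.022 and 0.0258 m and horizontal distance between block_long_mid and tray_long below 0.014 m and z of block_long_mid in the frame of tray_long between 0.023 and 0.0268 m and angle between the x axis of block_long_mid and the x axis of tray_long, either way round below 0.35 rad and horizontal distance between block_short_mid and tray_short below 0.014 m and z of block_short_mid in the frame of tray_short between 0.023 and 0.0268 m and angle between the x axis of block_short_mid and the x axis of tray_short, either way round below 0.35 rad); the robot touches nothing.
It fails at once if the cup of pins is pushed more than 30 mm away or tipped over (distance of pin_cup_mid from where it was at the start of the episode above 0.03 m or angle between pin_cup_mid's own z axis and vertical above 0.5 rad).
It also fails if it takes over 115 s, if anything falls off the work surface, if the arm or the gripper's body presses on something with over 40 N, if the wrist force passes 120 N, or if a joint passes its speed limit or range.

## Working session

There is one attempt and no reset: what is moved stays moved. The work goes in short steps, each a Python script; the robot and the scene stay as the last script left them, time stands still between calls to the robot, and variables do not carry over. Pictures are saved under pics/ and viewed, at most 14 in all, crops included, and the job is handed in when it is done.

```bash
mkdir -p pics; python3 - <<'E'
from workcell import manip, readout, capture
import cv2
for n in("top","scene"):
    c=capture(n); cv2.imwrite(f"pics/{n}0.png",c["img"]); print(n,c["mtx"],c["k1"],c["rvec"],c["tvec"])
s=readout.read_state(); print(s["clock"],s["tool_pos"],s["tool_rot"],s["gripper_width"])
E
```

```text
top [[355.60943806   0.         249.45830955]
 [  0.         355.60943806 194.81672853]
 [  0.           0.           1.        ]] 0.037498346367781106 [ 2.15932917 -2.15228471  0.11890236] [ -5.18837618 547.92165577 983.59171725]
scene [[425.31765787   0.         251.90387991]
 [  0.         425.31765787 188.47159684]
 [  0.           0.           1.        ]] 0.0553077726316542 [ 1.50486205  2.11161064 -0.84085246] [ 185.39317356 -342.1114967  1328.64869848]
0.1 [ 201.18133771 -538.01945803  244.45551825] [-3.08962166e+00 -5.58735456e-01  3.43798091e-04] 0.9991703323578826
```

View pics/top0.png

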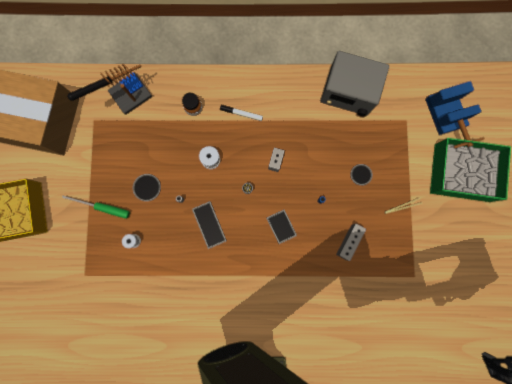

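View pics/scene0.png

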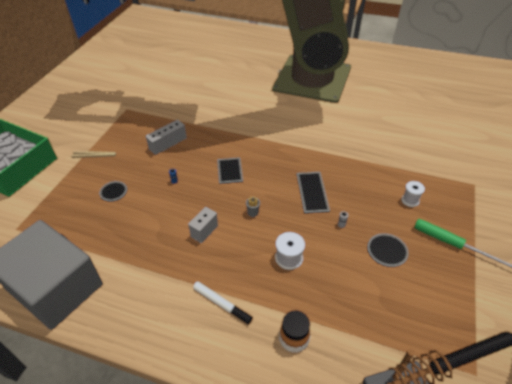

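The top view shows the reels at (209,157) and (131,241), the blocks at (352,242) and (276,159), and the cup at (248,187). The round trays are at (147,187) and (361,175), and the rectangular trays at (209,225) and (281,227). The long block is close to the arm's shadow. The scene view matches this layout.

```bash
cat > h.py <<'E'
import numpy as np, cv2
from workcell import manip, readout, capture
def ray(c,uv,z):
    "pixels -> world points on plane z (mm)"
    R=cv2.Rodrigues(np.array(c["rvec"],float))[0]; t=np.array(c["tvec"],float).ravel()
    n=cv2.undistortPoints(np.array(uv,float).reshape(-1,1,2),np.array(c["mtx"]),np.array([c["k1"],0,0,0.]))[:,0]
    d=np.c_[n,np.ones(len(n))]@R; o=-R.T@t
    return (o+d*((z-o[2])/d[:,2])[:,None])[:,:2]
def blob(c,mask,uv,z,rect=False):
    "largest contour within 40px of uv: world centre (and long-axis angle, size) on plane z"
    cs=cv2.findContours(mask,cv2.RETR_EXTERNAL,cv2.CHAIN_APPROX_NONE)[0]
    cs=[k for k in cs if np.hypot(*(np.mean(k[:,0],0)-uv))<14]
    k=max(cs,key=cv2.contourArea)
    p=ray(c,k[:,0],z).astype(np.float32)
    (x,y),(w,h),a=cv2.minAreaRect(p)
    if w<h: a+=90
    a=(a+0)%180
    return k,np.array([x,y]),(max(w,h),min(w,h)),a
E
python3 - <<'E'
from h import *
c=capture("top"); im=c["img"]
hsv=cv2.cvtColor(im,cv2.COLOR_BGR2HSV); S=hsv[...,1];V=hsv[...,2]
big=cv2.resize(im,None,fx=4,fy=4,interpolation=cv2.INTER_CUBIC)
white=((V>150)&(S<60)).astype(np.uint8)*255
dark=((V<50)).astype(np.uint8)*255
grey=((S<70)&(V>60)).astype(np.uint8)*255
T=dict(reelL=(white,(209,157),50),reelS=(white,(131,241),44),long=(grey,(352,242),46),short=(grey,(276,159),46),cup=(grey,(248,187),36),
 trL=(dark,(147,187),2),trS=(dark,(361,175),2),tlong=(dark,(209,225),2),tshort=(dark,(281,227),2))
for n,(m,uv,z) in T.items():
    try: k,p,s,a=blob(c,m,uv,z)
    except ValueError: print(n,"none"); continue
    print(n,p.round(1),np.round(s,1),round(a,1)); cv2.drawContours(big,[k*4+2],-1,(0,255,0),1)
tiles=[cv2.resize(big[4*(v-25):4*(v+25),4*(u-25):4*(u+25)],(260,260)) for _,(u,v),_ in list(T.values())[:6]]
cv2.imwrite("pics/t1.png",np.vstack([np.hstack(tiles[:3]),np.hstack(tiles[3:])]))
E
```

```text
reelL [658.6 114.3] [54.6 53.4] 27.1
reelS [417.9 332.1] [36.2 35.8] 90.1
long [ 416.4 -287.9] [100.8  32.6] 152.1
short [648.7 -78.6] [63.1 30.6] 164.0
cup [569.2  -4.4] [26.4 13.2] 6.5
trL [574.1 302.2] [66.  64.7] 2.0
trS [ 614.3 -331.5] [48.3 46.7] 178.3
tlong [465.8 116.6] [107.1  43.8] 22.9
tshort [459.7 -95.3] [69.2 44.5] 24.0
```

View pics/t1.png

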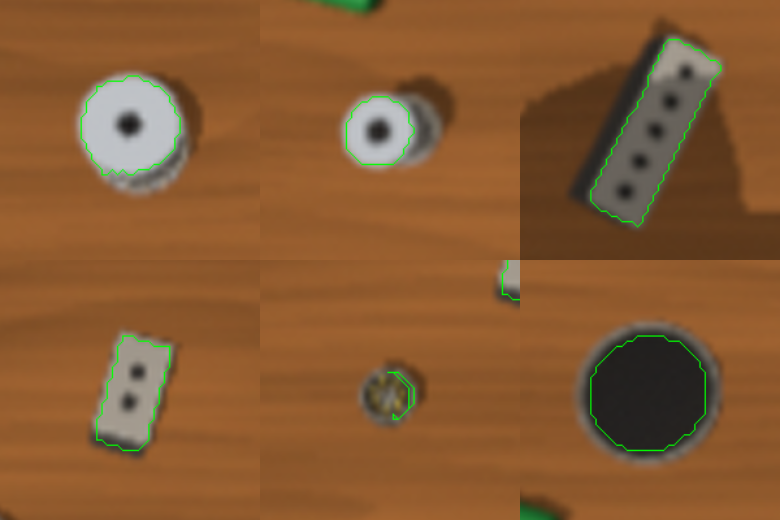

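The outlines fit well. The short block's contour includes about 5 mm of its near end face, so I shift its centre 2 mm outward. I'll start with the long block.

```bash
cat >> h.py <<'E'
from scipy.spatial.transform import Rotation as Rn
def down(c,pos):
    "tool-down rotvec closing along c deg; the half turn with the least joint travel"
    q=np.array(readout.read_state()["joint_positions"]); best=None
    for a in (c,c+180):
        y=np.array([np.cos(np.radians(a)),np.sin(np.radians(a)),0]); z=np.array([0,0,-1.])
        rv=Rn.from_matrix(np.c_[np.cross(y,z),y,z]).as_rotvec()
        s=manip.solve_ik(list(pos),list(rv))
        if s is None: continue
        d=np.abs(np.array(s)-q).max()
        if best is None or d<best[0]: best=(d,rv)
    return list(best[1])
def fz(): return readout.read_state()["wrist_force"][2]
def over(xy,c,z=160):
    p=[*map(float,xy),z]; manip.goto(p,down(c,p))
def pick(xy,c,z,opening,force=60):
    x,y=map(float,xy)
    over(xy,c); manip.move_gripper(opening)
    manip.line_to([x,y,z+25],speed=200); manip.line_to([x,y,z],speed=60)
    manip.move_gripper(0.0,force); manip.line_to([x,y,160],speed=150)
    s=readout.read_state(); print("held",round(s["gripper_width"],3),s["finger_force"],"t",round(s["clock"],1))
def place(xy,c,z,opening):
    "z: TCP height at which the object was gripped; tray floor is 2 mm up"
    x,y=map(float,xy); over(xy,c)
    manip.line_to([x,y,z+20],speed=200); manip.line_to([x,y,z+5],speed=50); manip.hold(.3)
    f0=fz()
    for h in np.arange(4,-.1,-.5):
        manip.line_to([x,y,z+float(h)],speed=20)
        if fz()-f0>4: break
    print("down h",h,"df",round(fz()-f0,1))
    manip.move_gripper(opening); manip.line_to([x,y,160],speed=200)
    print("t",round(readout.read_state()["clock"],1))
E
python3 - <<'E'
from h import *
pick((416.4,-287.9),152.1-90,24,.7)
place((465.8,116.6),22.9-90,24,.7)
c=capture("top"); cv2.imwrite("pics/a1.png",c["img"][110:290,80:420].repeat(2,0).repeat(2,1))
E
```

```text
held 0.363 60.07961869239807 t 4.5
down h 2.0 df 6.6
t 10.0
```

View pics/a1.png

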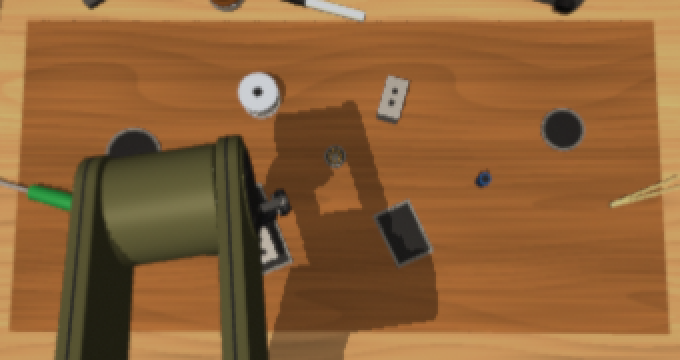

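The image shows the long block in its tray, partly hidden by the arm at (270,245). Contact on the way down came at the expected height. I'll do the rest.

```bash
python3 - <<'E'
from h import *
pick((650.5,-79.2),74,24,.7); place((459.7,-95.3),24-90,24,.7)
pick((658.6,114.3),80,24,1.0); place((574.1,302.2),80,24,1.0)
pick((417.9,332.1),90,22,.8); place((614.3,-331.5),90,22,.8)
over((420,-300),0,250)
c=capture("top"); cv2.imwrite("pics/a2.png",c["img"][110:290,80:420].repeat(2,0).repeat(2,1))
im=c["img"]; hsv=cv2.cvtColor(im,cv2.COLOR_BGR2HSV); S=hsv[...,1];V=hsv[...,2]
white=((V>150)&(S<60)).astype(np.uint8)*255; grey=((S<70)&(V>60)).astype(np.uint8)*255
c2=capture("scene"); cv2.imwrite("pics/s2.png",c2["img"])
R=lambda n,*a: print(n,*[np.round(v,1) for v in blob(c,*a)[1:]])
R("L",white,(144,185),52);R("S",white,(363,173),46)
E
```

```text
held 0.366 59.8785138130188 t 14.0
down h 2.0 df 7.3
t 18.7
held 0.64 64.02608513832092 t 22.9
down h 2.0 df 6.9
t 27.7
held 0.435 60.04985690116882 t 31.5
down h 2.0 df 6.1
t 37.9
L [573.2 301. ] [55.9 53.7] 63.6
S [ 615.  -333.5] [36.5 34.4] 90.1
```

View pics/a2.png

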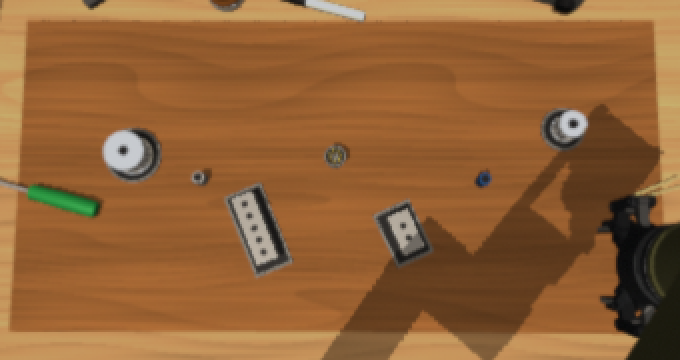

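View pics/s2.png

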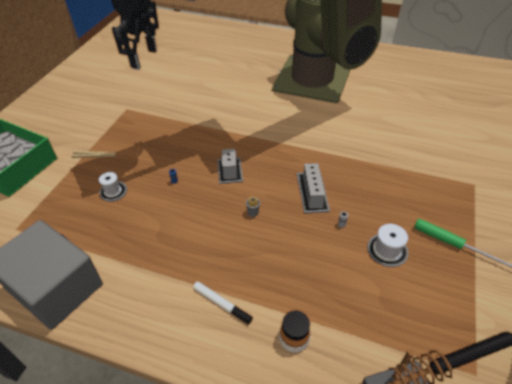

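Both reels are within about 2 mm of their tray centres, and the cup hasn't moved, at (336,155) in the crop. The blocks sit inside their lips at (258,230) and (404,232). I'll check the block centres and then hand in.

```bash
python3 - <<'E'
from h import *
c=capture("top"); g=cv2.cvtColor(c["img"],cv2.COLOR_BGR2HSV)
m=((g[...,1]<70)&(g[...,2]>75)).astype(np.uint8)*255
ok=True
m=cv2.morphologyEx(m,cv2.MORPH_OPEN,np.ones((4,4),np.uint8))
for uv,t in(((208,225),(465.8,116.6)),((281,227),(459.7,-95.3))):
    k,p,s,a=blob(c,m,uv,48); print(p-t,s,a); ok&=np.hypot(*(p-t))<8
if ok: print(manip.close_job())
E
```

```text
[-3.20737915 -0.99122772] (105.93497467041016, 39.16096496582031) 22.1624755859375
[-1.35869141 -2.35939331] (58.32353973388672, 34.067543029785156) 23.01455307006836
the job is handed in; nothing more can be done
None
```

The job is handed in: both reels and both blocks are in their own trays, measured within about 4 mm of centre, and the pin cup looks unmoved in the last picture; the final verdict was not shown.

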